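# Snap the clip-on cover onto a buffered terminal housing

## Task

Fit the loose cover onto the open terminal housing: lower it with its pins inside the housing, then press it straight down until both clip arms have snapped under the rolled beads and it sits flush and fully home. The housing stands on soft rubber buffers and gives way as you press, so push by feel, with no more force than the clips need (20 N is plenty), and never squash the buffers anywhere near flat. Let go at the end and leave the grease tin, the bolt and the wooden block where they are.

Things in the scene. Friction and masses are not known exactly. Their poses are not given: they have to be found in the camera images.
- housing_top (a point): Centre of the mouth of the open terminal housing, level with its walls' upper edge, 76 mm above the table at rest. Grey painted steel box, 100 (its x) x 72 (its y) x 46 mm outside, 3 mm walls, open on top, a low black terminal strip inside, a cable gland on one long side. Axes: x along the length, z up. It stays level and moves only down, on rubber buffers.
- mount: Steel base plate under the housing, 150 x 104 x 6 mm, fixed to the table, same x and y axes as the housing; origin at the centre of its underside. Four rubber buffers between it and the housing.
- bead (a point): Middle of the rolled bead on the outside of the housing's short side at +x: a round bead of 4 mm radius, 62 mm long, centred on the wall's outer face (50 mm from the middle) and 9 mm below the wall's upper edge. The -x side has the same.
- housing (a joint): How far the rubber buffers are squashed, i.e. how far the housing has sunk straight down below its rest height, in m: 0 at rest, about 0.67 mm for every newton of push (1.5 N per mm), 22 mm when flat. They spring back when let go.
- cover_grip (a point): Middle of the loose cover's rib handle, half-way up it (top 12 mm above this point). The rib is 52 mm long (x), 14 wide (y), 24 high, held across y. Under it a grey plastic plate 110 x 74 x 5 mm, underside 17 mm below this point. The cover starts upright on the table on its four pins, this point 53 mm up; weighs about 0.2 kg; fits either way round. Axes: x along the rib, z up.
- cover_seat (a point): Centre of the underside of the cover's plate, cover axes; fully home it coincides with housing_top. Set on loosely, the cover stops about 13 mm above home, its clip feet on the beads. Pressing on spreads the arms: the push must rise to about 11 to 17 N, and falls by 3 N or more as each arm snaps in (often one after the other, about 5 mm above home); the plate then drops onto the walls.
- cover_pins (a point): Centre of the cover's four guide pins at tip level, 36 mm below the plate's underside. Pins: 8 mm thick, round-ended, at x = +-41 and y = +-27 mm; they go into the housing's inner corners with about 2 mm of play all round.
- clip_a (a joint): Angle in rad of the sprung steel clip arm at the cover's +x end: 30 mm wide, hinged on top of the plate, reaching 31 mm below the plate's underside and 60 mm out from the middle. 0 closed, positive spread outward; it spreads to about 0.15 passing the bead and springs back to 0 under it.
- clip_b (a joint): The same for the clip arm at the cover's -x end.
- grease_tin: Small round grease tin with a red lid, 69 mm across, 60 mm high, standing beyond the work; origin at the centre of its base. A bystander.
- bolt: Grey hexagon bolt standing upright on its head, 29 x 26 x 70 mm, beyond the work; origin at its base. A bystander.
- wood_block: Softwood block 71 x 99 x 42 mm lying beyond the work; origin at the centre of its base. A bystander.
Things that resemble listed ones, but are neither listed nor needed, are in the scene too. Leave any orange or pink look-alike of the mount alone.

How it is judged (in metres and radians):
On the way, in this order (a step that is already met when the one before it is completed fails the run):
1. the cover is over the housing with its pins inside, not yet snapped on (horizontal distance between cover_seat and housing_top below 0.008 m and z of cover_seat in the frame of housing_top between 0.006 and 0.028 m), for 0.05 s.
2. the cover has been pressed home, both clip arms closed under the beads (z of cover_seat in the frame of housing_top below 0.0025 m and value of joint each of clip_a, clip_b below 0.05 rad), for 0.2 s.
At the end, for the whole second after the job is handed in: The cover lies flush on the housing: plate underside within 2.5 mm of the walls' upper edge, within 5 mm sideways, parallel within 0.03 rad, both clip arms closed (under 0.05 rad) below the beads, the buffers relaxed (under 3 mm) and the cover released and at rest (all of step 2 and horizontal distance between cover_seat and housing_top below 0.005 m and angle between the z axis of cover_seat and the z axis of housing_top, either way round below 0.03 rad and value of joint housing below 0.003 m and linear speed of cover below 0.01 m/s); the robot touches nothing.
It fails at once if the buffers are squashed by more than 16 mm (about 24 N of push) (value of joint housing above 0.016 m).
It fails at once if the grease tin is moved more than 20 mm (distance of grease_tin from where it was at the start of the episode above 0.02 m).
It fails at once if the bolt is moved more than 20 mm or knocked over (distance of bolt from where it was at the start of the episode above 0.02 m or angle between bolt's own z axis and vertical above 0.5 rad).
It fails at once if the wooden block is moved more than 20 mm (distance of wood_block from where it was at the start of the episode above 0.02 m).
It also fails if it takes over 58 s, if anything falls off the work surface, if the arm or the gripper's body presses on something with over 40 N, if the wrist force passes 120 N, or if a joint passes its speed limit or range.

## Robot

A 6-joint arm with a two-finger parallel gripper is mounted at the origin on the work surface; the furniture and walls round the work are solid. World frame = base frame: x ahead of the robot, y to its left, z up, the work surface at z = 0. Lengths are in mm, angles in rad, forces in N, time in s.
With the tool pointing down it reaches from about 400 to 925 mm from the base axis. Payload 12.5 kg.
Tool frame: the origin (TCP) lies on the centre line of the jaws, within the pads' length; the fingertips stand 17 mm ahead of it and the grasp point (between the pads) lies 2 mm behind it; z points along the fingers, y is the line along which they close (so a half turn about z gives the same grasp; the last joint's range is limited). The gripper opens to 95 mm and grips with 3 to 60 N. Pads are 20 mm wide; open, the fingers measure 119 mm over their backs; the gripper's body (75 mm by 180 mm) begins 59 mm behind the grasp point.
Start: joints at [1.152, 0.491, 1.559, -0, 1.092, -0.106], TCP at [192.31, 594.695, 231.661] pointing down, gripper open.
Joint ranges: [-3.1, 3.1], [-0.84, 2.19], [0.05, 2.79], [-1.13, 4.28], [0.06, 2.93], [-2.69, 2.69]. Speed limits (rad/s): [2.22, 2.22, 2.79, 3.14, 3.14, 3.14].

## Interface

Orientations are given as [roll, pitch, yaw] about the fixed x, y, z axes, in that order (R = Rz(yaw) Ry(pitch) Rx(roll)).
In Python, from cell import env gives the robot as it stands.
- The arm moves only by the tool drive_tool, never from a script. Its argument "deltas" is text: rows parted by semicolons, each of 4 numbers parted by spaces: the shift along the world's x, y, z normalised to -1 to 1, where 1 is 100 mm, then the turn about the world's z normalised to -1 to 1, where 1 is 180 degrees. A call has 1 to 10 rows; each row shifts and turns the commanded pose from where the row before left it; what a row does not reach is not made up. A row lasts 1/12 s, in which the tool goes at most 41.7 mm and 7.16 degrees, less where a joint would pass 70% of its speed; a pose out of reach is approached as far as the arm can. A call with a number of a shift or a turn outside -1 to 1 is refused whole. A call with a gripper value outside its range is refused whole. "gripper" is the closure, from 0 (fully open) to 1 (shut), set as the call begins (left out, the last holds). The fingers move at their own pace and stop on an object; the grip force is fixed at half the most. Time passes only in rows, so rows that do not move let the fingers close. It gives the time, the measured TCP pose, the force, the opening and the grip force at its end, in the units of the state.
- env.state(): the state, without advancing time (a new reading comes with each control period).
- env.read_camera(name): name is "scene" or "top" or "wrist"; returns (picture, depth): 480x640x3 uint8, red, green, blue; 480x640 float32, mm along the optical axis (not along the pixel's ray), 0 where there is no reading.
- env.camera_params(name): a dict with "mtx" (3x3 intrinsics, pixels), "k1" (the pictures are not rectified: a ray, as slopes to the right and down, at radius r is drawn at 1 + k1 r^2 times it, then the intrinsics apply), "camera_from_world" (4x4, takes a point from world to camera coordinates); the wrist camera has in their place "mount" (4x4, takes a point from camera to tool coordinates, whose origin is the TCP and whose axes are the flange's). Camera axes: x right, y down, z forward; pixel columns grow to the right and rows downward; lengths in mm; the calibration is good to about 2 mm. A picture is of the moment at which its call begins: read the wrist's pose just before it. camera_params takes no time and is no camera call.
- env.job_done(): hands the job in; it is judged then, once.
The state is a dict: "t": time; "joints": joint angles; "qvel": joint speeds; "tau": joint torques, N m; "eef_pos": TCP position; "tcp_rot": TCP orientation; "ft_force": force on the tool from outside, world axes, zero at the start; "moment": the same for the moment, N m; "opening": opening from 0.0 (shut) to 1.0 (fully open); "grip_force": force on a finger pad.
Only numpy, scipy, OpenCV 4.12 (cv2) and the standard library are available. Lean on these libraries where they do the work, as an engineer would, in place of code of your own. Each camera call takes 0.05 s, during which the arm holds its last target. There are 200 camera calls.

## Working session

There is one attempt and no reset: what is moved stays moved. The work goes in short steps, Python scripts to look and compute and a tool call to move; the robot and the scene stay as the last step left them, time stands still between calls to the robot, and variables do not carry over. Pictures are saved under pics/ and viewed, at most 10 in all, crops included, and the job is handed in when it is done.

Besides the shell and the picture viewer there is one more tool, called after "Request:" by a JSON object that holds its "op" and its "data". drive_tool: Moves the arm, as the interface text tells. Its arguments: {"type":"object","properties":{"deltas":{"type":"string"},"gripper":{"type":"number"}},"required":["deltas"]}

```bash
ls; mkdir -p pics; cat > h.py <<'E'
import numpy as np, cv2
from cell import env
from scipy.spatial.transform import Rotation as R
def cam(name):
    p=env.camera_params(name); s=env.state()
    if name=='wrist':
        T=np.eye(4); T[:3,:3]=R.from_euler('xyz',s['tcp_rot']).as_matrix(); T[:3,3]=s['eef_pos']
        W=T@np.array(p['mount'])
    else: W=np.linalg.inv(np.array(p['camera_from_world']))
    im,d=env.read_camera(name)
    return im,d,np.array(p['mtx']),p['k1'],W
def rays(uv,K,k1):
    uv=np.asarray(uv,float).reshape(-1,2)
    q=np.c_[(uv[:,0]-K[0,2])/K[0,0],(uv[:,1]-K[1,2])/K[1,1]]
    p=q.copy()
    for _ in range(20): p=q/(1+k1*(p**2).sum(1,keepdims=True))
    return np.c_[p,np.ones(len(p))]
def onplane(uv,z,K,k1,W):
    r=rays(uv,K,k1)@W[:3,:3].T; o=W[:3,3]
    return o+r*((z-o[2])/r[:,2:])
def cloud(d,K,k1,W):
    v,u=np.mgrid[0:480,0:640]; uv=np.c_[u.ravel(),v.ravel()]
    P=rays(uv,K,k1)*d.reshape(-1,1)
    return (P@W[:3,:3].T+W[:3,3]).reshape(480,640,3)
def save(n,im): cv2.imwrite(n,cv2.cvtColor(im,cv2.COLOR_RGB2BGR))
E
python3 - <<'E'
from h import *
print(env.state())
for n in('scene','top'):
    im,d,K,k1,W=cam(n); save(f'pics/{n}0.png',im); np.savez(f'{n}.npz',im=im,d=d,K=K,k1=k1,W=W); print(n,W[:3,3].round(),(d>0).mean())
E
```

```text
pics
{'t': 0.0, 'joints': array([ 1.15235925e+00,  4.91562982e-01,  1.55947858e+00, -3.39150946e-05,
        1.09172315e+00, -1.05583232e-01]), 'qvel': array([ 0.00061118,  0.00049119, -0.00100457,  0.00065442, -0.00011318,
        0.00085616]), 'tau': array([-3.64290991e-04, -6.12645006e+01, -2.58192819e+01,  6.93344395e-02,
        4.81501746e-02, -6.55046006e-05]), 'eef_pos': array([192.23484468, 594.44400195, 231.04958931]), 'tcp_rot': array([-3.14042395e+00, -9.36093168e-05,  2.82875440e+00]), 'ft_force': array([-0.44353698,  0.06415385,  0.58319221]), 'moment': array([-0.03251109, -0.01902483, -0.02289786]), 'grip_force': 0.0, 'opening': 1.00016730538865}
scene [ 36. 799. 986.] 0.9387434895833333
top [ 435.   33. 1107.] 0.996025390625
```

View pics/top0.png

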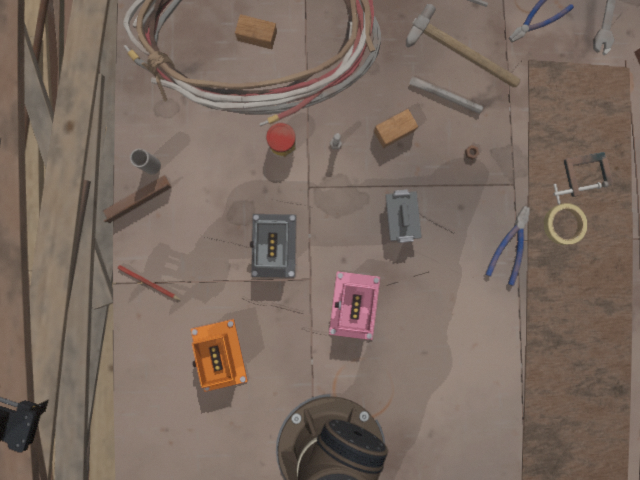

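View pics/scene0.png

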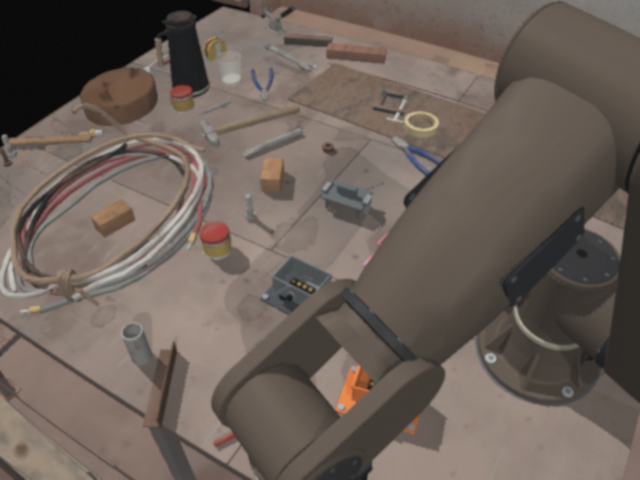

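The top view shows three housings: grey (273,245), orange (218,355) and pink (355,306). Only the grey one fits "grey painted steel". The cover is the grey plate with a rib at (403,215). The tin is at (281,138), the bolt at (336,142) and the block at (396,127), all beyond the work. Next I'll measure the housing and cover, and confirm them in a crop.

```bash
python3 - <<'E'
from h import *
z=np.load('top.npz'); im,d,K,k1,W=z['im'],z['d'],z['K'],float(z['k1']),z['W']
P=cloud(d,K,k1,W)
def rect(name,box,zlo,zhi,zp):
    u0,v0,u1,v1=box
    m=np.zeros((480,640),np.uint8); s=P[v0:v1,u0:u1,2]; m[v0:v1,u0:u1]=(s>zlo)&(s<zhi)
    v,u=np.nonzero(m); q=onplane(np.c_[u,v],zp,K,k1,W)[:,:2].astype(np.float32)
    r=cv2.minAreaRect(q); print(name,len(u),np.median(P[v,u,2]),r, 'mean',P[v,u].mean(0).round(1))
rect('housing rim',(245,200,305,285),64,90,76)
rect('cover plate',(375,180,430,250),30,50,41)
rect('cover rib',(375,180,430,250),55,80,65)
rect('mount',(235,200,310,285),4,12,6)
save('pics/crop.png',cv2.resize(im[180:300,230:450],None,fx=3.6,fy=3.6,interpolation=cv2.INTER_CUBIC))
E
```

```text
housing rim 373 73.33590764725363 ((481.65264892578125, 123.16898345947266), (73.06975555419922, 106.58103942871094), 88.82533264160156) mean [481.4 125.5  72.8]
cover plate 1381 41.23331189202872 ((543.7392578125, -178.5111541748047), (121.10315704345703, 74.33422088623047), 4.055169105529785) mean [ 543.  -177.9   41.6]
cover rib 151 64.0342684092584 ((542.9829711914062, -177.60049438476562), (52.18358612060547, 15.470765113830566), 4.561376094818115) mean [ 542.7 -177.8   63.9]
mount 1009 6.424627352178959 ((488.84722900390625, 127.19344329833984), (170.76597595214844, 200.0360870361328), 89.89077758789062) mean [480.1 118.3   6.7]
```

View pics/crop.png

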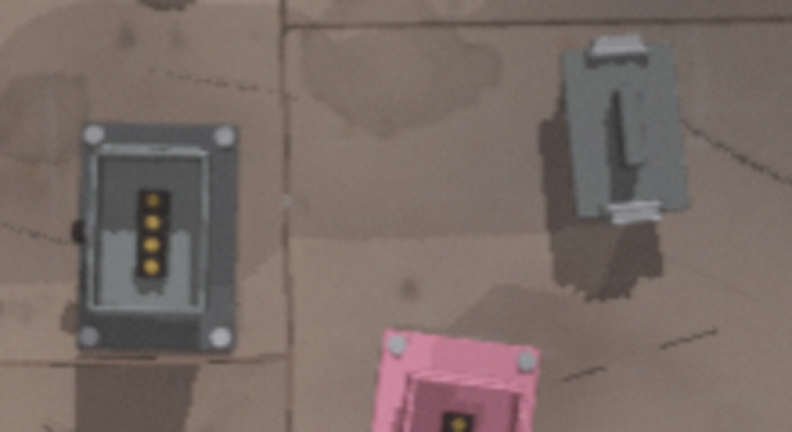

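The crop confirms it: the grey housing with its black terminal strip at crop (150,230), and the cover with rib and two bright clips at crop (627,130). The measured sizes fit (rib 52x15 at z 64, plate 74 wide, rim 73x106). I'll go over the housing first, for a closer look on the way.

Request:
{"op": "drive_tool", "data": {"deltas": "0.22 -0.33 0.1 0.009; 0.22 -0.33 0.1 0.009;0.22 -0.33 0.1 0.009;0.22 -0.33 0.1 0.009;0.22 -0.33 0 0.009;0.22 -0.33 0 0.009;0.22 -0.33 0 0.009", "gripper": 0}}

```text
t: 0.68
eef_pos: [346.8, 361.9, 271.7]
tcp_rot: [3.142, 0.0, 3.028]
ft_force: [0.5, 0.5, -0.1]
opening: 1.005
grip_force: 0.0
```

Request:
{"op": "drive_tool", "data": {"deltas": "0.2 -0.34 0 0.009;0.2 -0.34 0 0.009;0.2 -0.34 0 0.009;0.2 -0.34 0 0.009;0.2 -0.34 0 0.009;0.2 -0.34 0 0.009;0.2 -0.34 0 0.009;0 0 0 0;0 0 0 0"}}

```text
t: 1.43
eef_pos: [486.9, 124.1, 271.2]
tcp_rot: [3.141, -0.001, -3.062]
ft_force: [0.1, 0.2, -0.2]
opening: 1.0
grip_force: 0.0
```

```bash
python3 - <<'E'
from h import *
s=env.state(); print(s['eef_pos'],s['tcp_rot'],s['qvel'].round(3))
im,d,K,k1,W=cam('wrist'); print(W.round(2)); save('pics/w1.png',im); np.savez('w1.npz',im=im,d=d,K=K,k1=k1,W=W)
E
```

```text
[486.85734258 124.076434   271.22335018] [ 3.14147582e+00 -8.94560134e-04 -3.06220144e+00] [ 0.056 -0.014  0.015  0.006  0.002  0.028]
[[-8.0000e-02  9.6000e-01  2.6000e-01  4.1210e+02]
 [ 1.0000e+00  8.0000e-02  2.0000e-02  1.1891e+02]
 [ 0.0000e+00  2.6000e-01 -9.7000e-01  4.2496e+02]
 [ 0.0000e+00  0.0000e+00  0.0000e+00  1.0000e+00]]
```

View pics/w1.png

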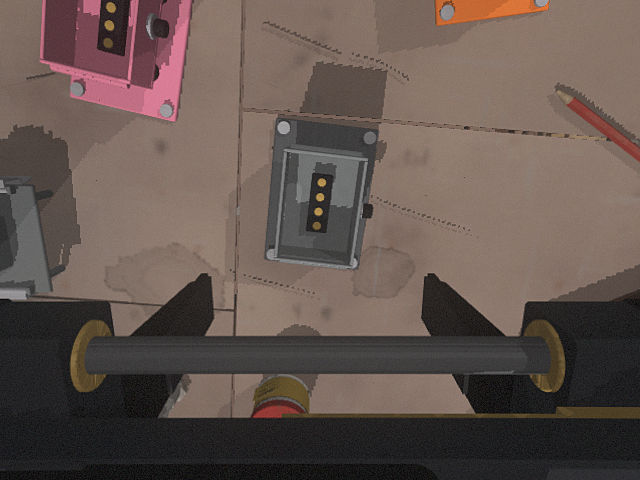

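The wrist view shows the whole grey housing (rim corners about (287,150), (368,155), (275,262), (358,268)), gland at (368,210). I'll measure its rim here.

```bash
cat > rim.py <<'E'
from h import *
def rim(f,box):
    z=np.load(f); im,d,K,k1,W=z['im'],z['d'],z['K'],float(z['k1']),z['W']
    P=cloud(d,K,k1,W); u0,v0,u1,v1=box
    s=P[v0:v1,u0:u1,2]; h=np.histogram(s,np.arange(0,100,4)); print(h[0])
    m=np.zeros((480,640),np.uint8); m[v0:v1,u0:u1]=(s>71)&(s<82)
    v,u=np.nonzero(m); q=onplane(np.c_[u,v],76,K,k1,W)[:,:2].astype(np.float32)
    print(len(u),np.median(P[v,u,2]),cv2.minAreaRect(q), (np.percentile(q,1,0)+np.percentile(q,99,0))/2)
    # mount bolts / plate
    m=np.zeros((480,640),np.uint8); g=im.astype(int); 
    return P
rim('w1.npz',(262,110,384,278))
E
python3 rim.py
```

```text
[3770 3831  512   18    0    0    0   99 4930  151  856  652  162  223
  265  182  143  662  624  876    0    0    0    0]
1713 76.0465587695931 ((479.14190673828125, 126.3564453125), (71.89714813232422, 104.4168930053711), 87.93537902832031) [479.4294  126.35948]
```

Request:
{"op": "drive_tool", "data": {"deltas": "0.08 -0.4 0 0;0.08 -0.4 0 0;0.08 -0.4 0 0;0.08 -0.4 0 0;0.08 -0.4 0 0;0.08 -0.4 0 0;0.08 -0.4 0 0;0 -0.2 -0.3 0;0 0 0 0;0 0 0 0"}}

```text
t: 2.32
eef_pos: [541.8, -173.5, 240.5]
tcp_rot: [3.14, -0.003, -3.059]
ft_force: [0.0, 0.4, 0.6]
opening: 0.999
grip_force: 0.0
```

```bash
python3 - <<'E'
from h import *
s=env.state(); print(s['eef_pos'],s['tcp_rot'],s['qvel'].round(3))
im,d,K,k1,W=cam('wrist'); save('pics/w2.png',im); np.savez('w2.npz',im=im,d=d,K=K,k1=k1,W=W)
P=cloud(d,K,k1,W)
near=(abs(P[...,0]-543)<80)&(abs(P[...,1]+178)<70)
for n,lo,hi,zp in(('rib',58,72,65),('plate',36,46,41)):
    m=(near&(P[...,2]>lo)&(P[...,2]<hi)).astype(np.uint8)
    m=cv2.morphologyEx(m,cv2.MORPH_OPEN,np.ones((3,3)))
    v,u=np.nonzero(m); q=onplane(np.c_[u,v],zp,K,k1,W)[:,:2].astype(np.float32)
    print(n,len(u),np.median(P[v,u,2]),cv2.minAreaRect(q),'px',u.min(),u.max(),v.min(),v.max())
E
```

```text
[ 541.83939253 -173.45253931  240.45205487] [ 3.13970511e+00 -2.67172014e-03 -3.05905152e+00] [ 0.031 -0.038 -0.021  0.003  0.016  0.006]
rib 983 65.08868634621791 ((540.6954345703125, -178.3404083251953), (51.22125244140625, 13.272736549377441), 4.160096645355225) px 302 318 190 250
plate 8227 41.42126555390632 ((541.2720947265625, -178.5988006591797), (109.41574096679688, 73.66419219970703), 4.205000877380371) px 268 353 153 273
```

View pics/w2.png

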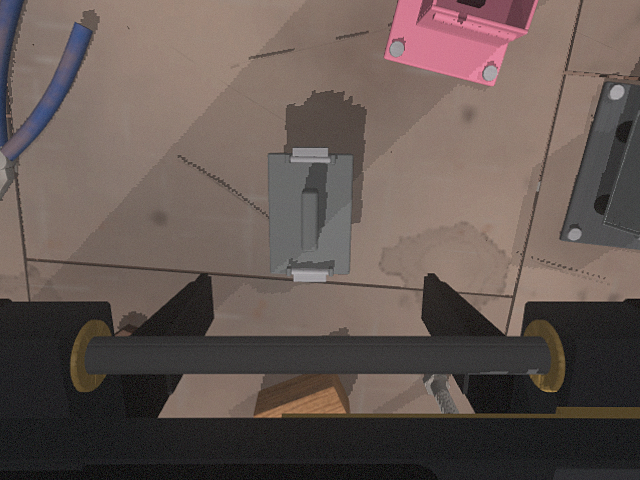

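The cover is seen squarely at rows 153-273, columns 268-353, with the rib at (310,220). Its sizes fit (51x13, 109x74). I'll descend to grasp, with the pads low on the rib and the tips just above the plate.

Request:
{"op": "drive_tool", "data": {"deltas": "-0.01 -0.05 -0.3 -0.003;0 0 -0.35 0;0 0 -0.35 0;0 0 -0.35 0;0 0 -0.2 0;0 0 -0.1 0;0 0 -0.09 0;0 0 0 0;0 0 0 0"}}

```text
t: 3.12
eef_pos: [542.0, -178.9, 68.8]
tcp_rot: [-3.141, 0.001, -3.067]
ft_force: [0.6, 0.0, 0.1]
opening: 0.998
grip_force: 0.0
```

```bash
python3 - <<'E'
from h import *
z=np.load('w1.npz'); im,d,K,k1,W=z['im'],z['d'],z['K'],float(z['k1']),z['W']
P=cloud(d,K,k1,W)
m=np.zeros((480,640),bool); m[110:278,262:384]=1
m&=(abs(P[...,2]-76)<2.5)
v,u=np.nonzero(m); q=onplane(np.c_[u,v],76,K,k1,W)[:,:2]
for it in range(3):
    a=np.radians(-2.07) if it==0 else a
    c=np.array([479.3,126.4]); Rm=np.array([[np.cos(a),np.sin(a)],[-np.sin(a),np.cos(a)]])
    l=(q-c)@Rm.T
    # long walls: points with |x|<40 ; slope fit
    sl=[]
    for sg in(1,-1):
        w=(abs(l[:,0])<40)&(sg*l[:,1]>28); sl.append(np.polyfit(l[w,0],l[w,1],1))
    a+=np.mean([s[0] for s in sl])
    xs=[np.percentile(l[(sg*l[:,0]>42)&(abs(l[:,1])<28),0],[2,50,98]) for sg in(1,-1)]
    ys=[np.percentile(l[(sg*l[:,1]>28)&(abs(l[:,0])<40),1],[2,50,98]) for sg in(1,-1)]
print(np.degrees(a),sl,np.round(xs,1),np.round(ys,1))
print(env.state()['eef_pos'],env.state()['tcp_rot'])
E
```

```text
-2.0524941216477335 [array([-1.43576409e-04,  3.42759777e+01]), array([ 1.43577974e-04, -3.44362618e+01])] [[ 47.4  49.3  51. ]
 [-48.8 -47.3 -45.9]] [[ 32.7  34.3  35.8]
 [-35.9 -34.4 -33. ]]
[ 542.02284368 -178.90327676   68.82442813] [-3.14094751e+00  1.36122820e-03 -3.06711082e+00]
```

Request:
{"op": "drive_tool", "data": {"deltas": "-0.01 0 -0.05 0;0 0 -0.022 0;0 0 0 0;0 0 0 0"}}

```text
t: 3.45
eef_pos: [540.4, -179.4, 60.8]
tcp_rot: [-3.141, 0.0, -3.068]
ft_force: [0.1, 0.6, -0.3]
opening: 1.001
grip_force: 0.0
```

Request:
{"op": "drive_tool", "data": {"deltas": "0 0 0 0;0 0 0 0;0 0 0 0;0 0 0 0;0 0 0 0;0 0 0 0;0 0 0 0;0 0 0 0;0 0 0 0;0 0 0 0", "gripper": 1}}

```text
t: 4.28
eef_pos: [540.3, -179.3, 60.4]
tcp_rot: [3.141, -0.0, -3.068]
ft_force: [-0.3, -0.9, 0.5]
opening: 0.355
grip_force: 0.0
```

Request:
{"op": "drive_tool", "data": {"deltas": "0 0 0 0;0 0 0 0;0 0 0 0;0 0 0 0;0 0 0 0;0 0 0 0;0 0 0 0"}}

```text
t: 4.87
eef_pos: [540.3, -179.3, 60.5]
tcp_rot: [3.142, 0.0, -3.068]
ft_force: [-0.3, -0.8, -0.6]
opening: 0.148
grip_force: 30.0
```

Request:
{"op": "drive_tool", "data": {"deltas": "0 0 0.1 0;0 0 0.2 0;0 0 0.3 0;0 0 0.3 0;0 0 0.3 0;0 0 0 0;0 0 0 0"}}

```text
t: 5.45
eef_pos: [540.6, -179.4, 182.3]
tcp_rot: [-3.14, 0.003, -3.068]
ft_force: [-0.4, -1.1, -2.7]
opening: 0.148
grip_force: 30.0
```

Request:
{"op": "drive_tool", "data": {"deltas": "-0.076 0.38 0 -0.0043;-0.076 0.38 0 -0.0043;-0.076 0.38 0 -0.0043;-0.076 0.38 0 -0.0043;-0.076 0.38 0 -0.0043;-0.076 0.38 0 -0.0043;-0.076 0.38 0 -0.0043;-0.076 0.38 0 -0.0046;0 0 -0.1 0;0 0 0 0"}}

```text
t: 6.28
eef_pos: [477.8, 126.4, 168.5]
tcp_rot: [-3.141, -0.004, 3.11]
ft_force: [-0.9, 0.1, -1.5]
opening: 0.143
grip_force: 30.0
```

Request:
{"op": "drive_tool", "data": {"deltas": "0 0 -0.1 0;0 0 0 0;0 0 0 0"}}

```text
t: 6.53
eef_pos: [479.2, 123.8, 159.9]
tcp_rot: [-3.141, -0.002, 3.105]
ft_force: [0.3, 0.5, -1.8]
opening: 0.142
grip_force: 30.0
```

```bash
python3 - <<'E'
from h import *
s=env.state(); print(s['eef_pos'],s['tcp_rot'],s['ft_force'],s['moment'])
im,d,K,k1,W=cam('wrist'); save('pics/w3.png',im); np.savez('w3.npz',im=im,d=d,K=K,k1=k1,W=W)
P=cloud(d,K,k1,W)
for n,lo,hi in(('rim',73.5,78.5),('plate',s['eef_pos'][2]-24,s['eef_pos'][2]-16)):
    m=(abs(P[...,0]-480)<60)&(abs(P[...,1]-126)<50)&(P[...,2]>lo)&(P[...,2]<hi)
    m=cv2.morphologyEx(m.astype(np.uint8),cv2.MORPH_OPEN,np.ones((2,2)))
    v,u=np.nonzero(m); 
    if len(u)>20:
        q=P[v,u]; print(n,len(u),q.mean(0),cv2.minAreaRect(q[:,:2].astype(np.float32)),'px',u.min(),u.max(),v.min(),v.max())
E
```

```text
[479.24434297 123.84505044 159.89443479] [-3.14125418e+00 -2.14008294e-03  3.10516199e+00] [ 0.30132931  0.53071283 -1.80507987] [-0.01495253  0.00392547  0.03300783]
rim 202 [430.33234286 130.54369261  92.68500171] ((430.3573913574219, 134.742431640625), (82.82559204101562, 12.900633811950684), 82.17447662353516) px 260 382 177 180
plate 16112 [454.57477871 126.15445437 141.22633827] ((473.796142578125, 140.2950439453125), (103.96727752685547, 137.53347778320312), 87.86384582519531) px 233 403 169 394
```

View pics/w3.png

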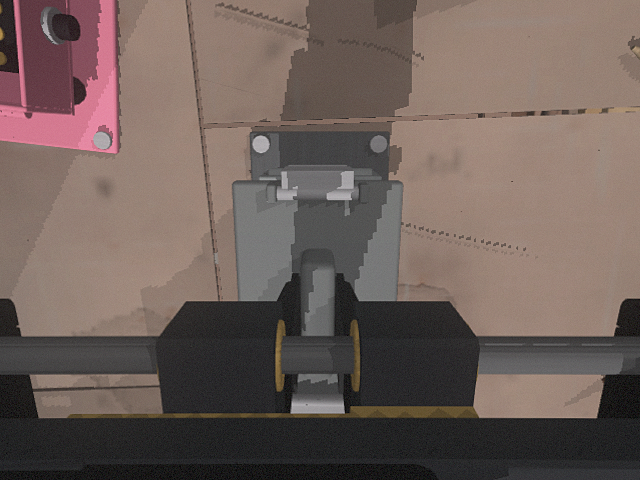

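The held cover's plate edges are at columns 233 and 403 (row ~185), and the mount's two bolts at (261,144) and (379,144). I'll compare their centre lines.

```bash
python3 - <<'E'
from h import *
z=np.load('w3.npz'); im,d,K,k1,W=z['im'],z['d'],z['K'],float(z['k1']),z['W']
P=cloud(d,K,k1,W)
g=P[...,2]
pl=[]
for v in range(195,290,8):
    w=np.nonzero((abs(g[v]-140.5)<6)&(abs(P[v,:,1]-126)<48))[0]
    q=onplane([[w.min()-.5,v],[w.max()+.5,v]],140.4,K,k1,W); pl.append([q[0,0],q[:,1].mean(),np.ptp(q[:,1])])
pl=np.array(pl); print(pl.round(1)[::3],np.median(pl[:,2])); f=np.polyfit(pl[:,0],pl[:,1],1); print('cover y at480',np.polyval(f,480),'yaw',np.degrees(np.arctan(f[0])))
hsv=cv2.cvtColor(im,cv2.COLOR_RGB2GRAY)
m=(hsv>150).astype(np.uint8); n,l,st,c=cv2.connectedComponentsWithStats(m)
B=[c[i] for i in range(1,n) if 30<st[i,4]<500 and 130<c[i][1]<160 and 240<c[i][0]<400]; B.sort(key=lambda b:b[0]); print(B)
q=onplane(B,8,K,k1,W); print(q, q.mean(0), [g[int(b[1]),int(b[0])] for b in B])
dv=q[1]-q[0]; print('mount yaw',np.degrees(np.arctan2(dv[1],dv[0]))-90)
# leading edge of cover plate
z1=np.load('w1.npz'); im1,K1,k11,W1=z1['im'],z1['K'],float(z1['k1']),z1['W']
g1=cv2.cvtColor(im1,cv2.COLOR_RGB2GRAY); n,l,st,c=cv2.connectedComponentsWithStats((g1>150).astype(np.uint8))
B=np.array([c[i] for i in range(1,n) if 30<st[i,4]<500 and 110<c[i][1]<275 and 262<c[i][0]<384]); print(B)
q=onplane(B,8,K1,k11,W1); print(q,q.mean(0))
E
```

```text
[[430.4 126.4  73.2]
 [441.  126.   73.5]
 [451.9 125.4  73.4]
 [463.2 125.2  73.2]] 73.26027340405776
cover y at480 124.48443215566992 yaw -2.124488447927686
[array([260.60909091, 143.86363636])]
[[413.20707427  85.28824055   8.        ]] [413.20707427  85.28824055   8.        ] [np.float64(10.534658296229452)]Traceback (most recent call last):
  File "<stdin>", line 14, in <module>
IndexError: index 1 is out of bounds for axis 0 with size 1
```

```bash
python3 - <<'E'
from h import *
for f,box in(('w3.npz',(245,130,395,158)),('w1.npz',(264,112,384,275))):
    z=np.load(f); im,K,k1,W=z['im'],z['K'],float(z['k1']),z['W']
    u0,v0,u1,v1=box; g=cv2.cvtColor(im,cv2.COLOR_RGB2GRAY)[v0:v1,u0:u1]
    c=cv2.HoughCircles(cv2.resize(g,None,fx=4,fy=4,interpolation=cv2.INTER_CUBIC),cv2.HOUGH_GRADIENT,1,200,param1=100,param2=18,minRadius=18,maxRadius=45)
    if c is None: print('none'); continue
    uv=(c[0,:,:2]+.5)/4-.5+[u0,v0]; q=onplane(uv,10.5,K,k1,W); print(f,uv.round(1).tolist(),q.round(1).tolist(),q.mean(0).round(1))
E
```

```text
w3.npz [[260.2, 143.5], [378.2, 143.5]] [[412.9, 85.4, 10.5], [416.0, 171.4, 10.5]] [414.4 128.4  10.5]
w1.npz [[283.5, 127.2], [369.2, 137.2], [365.5, 209.2], [351.0, 261.2], [271.8, 254.8]] [[413.2, 85.8, 10.5], [416.0, 171.3, 10.5], [488.6, 175.6, 10.5], [546.4, 166.3, 10.5], [545.8, 80.8, 10.5]] [482.  136.   10.5]
```

Request:
{"op": "drive_tool", "data": {"deltas": "0.004 0.018 0 0;0 0 -0.1 0;0 0 -0.06 0;0 0 0 0;0 0 0 0"}}

```text
t: 7.0
eef_pos: [479.9, 126.3, 144.4]
tcp_rot: [3.142, -0.001, 3.106]
ft_force: [0.0, 0.4, -1.6]
opening: 0.144
grip_force: 30.0
```

Request:
{"op": "drive_tool", "data": {"deltas": "0 0 -0.05 0;0 0 -0.05 0;0 0 -0.05 0;0 0 -0.05 0;0 0 0 0;0 0 0 0"}}

```text
t: 7.5
eef_pos: [479.8, 126.5, 124.1]
tcp_rot: [-3.142, -0.001, 3.106]
ft_force: [0.6, 1.0, -2.2]
opening: 0.146
grip_force: 30.0
```

The pins are 12 mm inside with no contact force. Lowering to the beads.

Request:
{"op": "drive_tool", "data": {"deltas": "0 -0.005 -0.04 0;0 0 -0.03 0;0 0 -0.02 0;0 0 0 0;0 0 0 0"}}

```text
t: 7.92
eef_pos: [479.8, 126.0, 115.3]
tcp_rot: [3.142, -0.001, 3.106]
ft_force: [-1.6, -0.2, -2.3]
opening: 0.146
grip_force: 30.0
```

Request:
{"op": "drive_tool", "data": {"deltas": "0 0 -0.02 0;0 0 -0.02 0;0 0 0 0;0 0 0 0"}}

```text
t: 8.25
eef_pos: [479.8, 126.0, 111.5]
tcp_rot: [3.142, -0.0, 3.106]
ft_force: [-2.7, 0.7, 1.3]
opening: 0.145
grip_force: 30.0
```

Request:
{"op": "drive_tool", "data": {"deltas": "-0.007 0 -0.02 0;0 0 -0.01 0;0 0 0 0"}}

```text
t: 8.5
eef_pos: [479.6, 126.0, 108.6]
tcp_rot: [3.141, 0.001, 3.106]
ft_force: [-0.5, 0.4, 4.9]
opening: 0.145
grip_force: 30.0
```

Request:
{"op": "drive_tool", "data": {"deltas": "0 0 -0.015 0;0 0 -0.015 0;0 0 0 0"}}

```text
t: 8.75
eef_pos: [479.8, 126.1, 105.7]
tcp_rot: [3.141, 0.001, 3.106]
ft_force: [-1.0, 0.0, 8.0]
opening: 0.146
grip_force: 30.0
```

Request:
{"op": "drive_tool", "data": {"deltas": "0 0 -0.01 0;0 0 -0.01 0;0 0 0 0"}}

```text
t: 9.0
eef_pos: [479.9, 126.1, 103.9]
tcp_rot: [3.141, 0.002, 3.106]
ft_force: [-1.8, -0.3, 8.8]
opening: 0.148
grip_force: 30.0
```

Request:
{"op": "drive_tool", "data": {"deltas": "0 0 -0.01 0;0 0 -0.005 0;0 0 0 0"}}

```text
t: 9.25
eef_pos: [479.9, 126.1, 102.5]
tcp_rot: [3.141, 0.002, 3.106]
ft_force: [-0.9, 0.3, 9.6]
opening: 0.149
grip_force: 30.0
```

Request:
{"op": "drive_tool", "data": {"deltas": "0 0 -0.01 0;0 0 -0.005 0;0 0 0 0"}}

```text
t: 9.5
eef_pos: [480.0, 126.1, 101.1]
tcp_rot: [3.141, 0.002, 3.106]
ft_force: [-1.2, -0.9, 10.8]
opening: 0.144
grip_force: 30.0
```

Request:
{"op": "drive_tool", "data": {"deltas": "0 0 -0.01 0;0 0 -0.005 0;0 0 0 0"}}

```text
t: 9.75
eef_pos: [480.1, 126.1, 99.8]
tcp_rot: [3.141, 0.003, 3.106]
ft_force: [-0.4, 0.6, 12.5]
opening: 0.145
grip_force: 30.0
```

Request:
{"op": "drive_tool", "data": {"deltas": "0 0 -0.01 0;0 0 -0.005 0;0 0 0 0"}}

```text
t: 10.0
eef_pos: [480.2, 126.1, 98.3]
tcp_rot: [3.141, 0.003, 3.106]
ft_force: [-1.8, -0.2, 13.9]
opening: 0.144
grip_force: 30.0
```

Request:
{"op": "drive_tool", "data": {"deltas": "0 0 -0.01 0;0 0 0 0"}}

```text
t: 10.17
eef_pos: [480.2, 126.1, 97.4]
tcp_rot: [3.141, 0.003, 3.106]
ft_force: [-0.8, 0.2, 14.8]
opening: 0.146
grip_force: 30.0
```

Request:
{"op": "drive_tool", "data": {"deltas": "0 0 -0.01 0;0 0 0 0"}}

```text
t: 10.33
eef_pos: [480.2, 126.1, 96.4]
tcp_rot: [3.141, 0.003, 3.106]
ft_force: [-0.6, 0.0, 14.1]
opening: 0.147
grip_force: 30.0
```

Request:
{"op": "drive_tool", "data": {"deltas": "0 0 -0.01 0;0 0 0 0"}}

```text
t: 10.5
eef_pos: [479.9, 126.0, 95.0]
tcp_rot: [3.141, 0.002, 3.106]
ft_force: [0.2, 0.8, 6.5]
opening: 0.142
grip_force: 30.0
```

Request:
{"op": "drive_tool", "data": {"deltas": "0 0 -0.01 0;0 0 0 0"}}

```text
t: 10.67
eef_pos: [479.9, 126.0, 93.9]
tcp_rot: [3.141, 0.002, 3.106]
ft_force: [-0.2, -0.7, 7.7]
opening: 0.148
grip_force: 30.0
```

The push fell by about 8 N, and the stiffness is now that of the bare buffers, with seat height ≈ housing top. That means it is home. I'll press a little to confirm, ease up to the rest height, and open.

Request:
{"op": "drive_tool", "data": {"deltas": "0 0 -0.015 0;0 0 0 0;0 0 0 0;0 0 0 0"}}

```text
t: 11.0
eef_pos: [479.9, 126.0, 92.6]
tcp_rot: [3.141, 0.002, 3.106]
ft_force: [-1.1, -0.6, 9.7]
opening: 0.144
grip_force: 30.0
```

Request:
{"op": "drive_tool", "data": {"deltas": "0 0 0.03 0;0 0 0.03 0;0 0 0.01 0;0 0 0 0;0 0 0 0"}}

```text
t: 11.42
eef_pos: [479.5, 126.0, 98.9]
tcp_rot: [3.141, 0.001, 3.106]
ft_force: [1.9, 0.2, 0.0]
opening: 0.146
grip_force: 30.0
```

```bash
python3 - <<'E'
from h import *
s=env.state(); print(s['eef_pos'],s['ft_force'])
im,d,K,k1,W=cam('wrist'); save('pics/w4.png',im)
save('pics/w4c.png',cv2.resize(im[100:330,200:440],None,fx=2.5,fy=2.5)); P=cloud(d,K,k1,W)
for sl in((slice(200,280),slice(245,275)),(slice(200,280),slice(365,395)),(slice(190,200),slice(245,390))): print(np.median(P[sl].reshape(-1,3),0))
E
```

```text
[479.47585158 126.01611951  98.91812093] [1.8917678  0.23062845 0.02045855]
[450.67954802 102.26348649  80.25668951]
[452.63824594 155.14398056  80.22890624]
[430.94311402 128.43135702  86.05309725]
```

View pics/w4c.png

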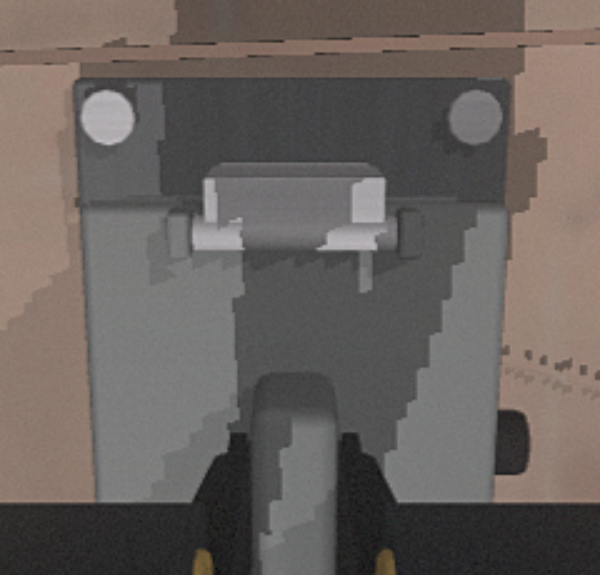

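The plate top reads 80.2 mm, level on both sides with the near clip hanging straight down, so the cover is home (81 mm when relaxed). Releasing and retreating.

Request:
{"op": "drive_tool", "data": {"deltas": "0 0 0.013 0;0 0 0 0;0 0 0 0"}}

```text
t: 11.72
eef_pos: [478.9, 125.9, 100.1]
tcp_rot: [-3.142, -0.001, 3.106]
ft_force: [0.4, -0.4, -1.7]
opening: 0.147
grip_force: 30.0
```

Request:
{"op": "drive_tool", "data": {"deltas": "0 0 0 0;0 0 0 0;0 0 0 0;0 0 0 0;0 0 0 0;0 0 0 0;0 0 0 0", "gripper": 0.4}}

```text
t: 12.3
eef_pos: [479.2, 126.0, 100.3]
tcp_rot: [3.142, -0.0, 3.106]
ft_force: [-0.5, 0.5, 0.2]
opening: 0.572
grip_force: 0.0
```

Request:
{"op": "drive_tool", "data": {"deltas": "0 0 0.1 0;0 0 0.2 0;0 0 0.3 0;0 0 0.3 0;0 0 0.3 0;0 0 0.2 0;0 0 0 0;0 0 0 0"}}

```text
t: 12.97
eef_pos: [479.3, 126.0, 241.5]
tcp_rot: [3.141, 0.002, 3.106]
ft_force: [-0.5, -0.2, 0.0]
opening: 0.602
grip_force: 0.0
```

```bash
python3 - <<'E'
from h import *
s=env.state(); print(s['t'],s['eef_pos'],s['ft_force'])
im,d,K,k1,W=cam('wrist'); P=cloud(d,K,k1,W)
near=(abs(P[...,0]-480)<75)&(abs(P[...,1]-126)<60)
for lo,hi in((76,86),(98,112)):
    m=cv2.morphologyEx((near&(P[...,2]>lo)&(P[...,2]<hi)).astype(np.uint8),cv2.MORPH_OPEN,np.ones((3,3)))
    v,u=np.nonzero(m); q=P[v,u]; A=np.c_[q[:,:2]-[480,126],np.ones(len(q))]
    print(len(u),np.linalg.lstsq(A,q[:,2],rcond=None)[0],cv2.minAreaRect(q[:,:2].astype(np.float32)))
save('pics/w5.png',im)
E
```

```text
12.9667 [479.25641091 126.04409997 241.51473008] [-0.53305941 -0.19767823  0.00974093]
10147 [4.18431062e-04 2.46413172e-04 8.04683172e+01] ((477.3775939941406, 127.07032775878906), (74.15597534179688, 114.17465209960938), 87.87744140625)
1237 [7.46235760e-03 1.69628823e-02 1.03983745e+02] ((480.06146240234375, 126.66816711425781), (13.588502883911133, 51.974632263183594), 88.26006317138672)
```

View pics/w5.png

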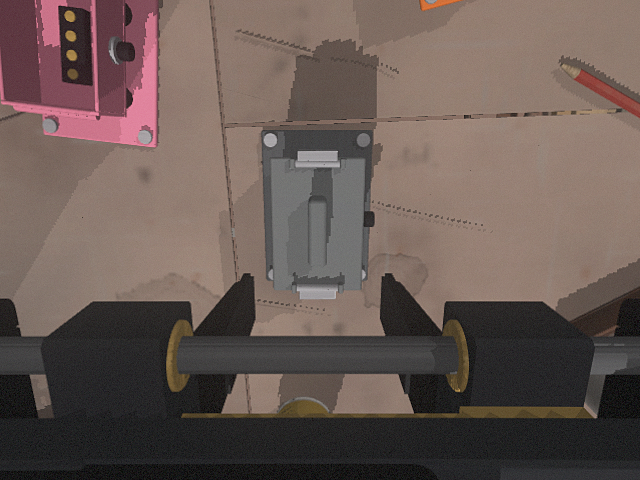

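The cover sits level (tilt below 0.001 rad) with its plate top at 80.5 mm against the expected 81. It is centred, with both clips (318,158) and (318,292) symmetric and the gripper clear.

```bash
python3 -c "
from cell import env
print(env.job_done())"
```

```text
the job is handed in; nothing more can be done
None
```

The cover is snapped onto the grey housing, flush, level and released; the push peaked at about 17 N (buffers squashed about 11 mm), the bystanders were not touched, and the job was handed in at about 13 s with no verdict returned.

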